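Gauge the rail blocks and sort out the tight ones

TASK

Three oak rail blocks look alike but only one is bored to size: take the green-handled plug gauge from its stand and try it in their holes, without forcing it, until you find the block that it drops right to the bottom of. Leave that block standing where it is with the gauge fully home in its hole, and put the other two blocks upright in the red tray, leaving everything else on the worktop alone.

Things in the scene. Friction and masses are not known exactly. Their poses are not given: they have to be found in the camera images.
- gauge_grip (a point): Plug gauge (loose, 120 g) standing pin-down in its stand. This point: centre of its green square handle (20 x 20 mm, 46 mm high), on its axis; z up, x and y square to the flats. Below the handle a steel flange (28 mm wide, 4 mm thick), then a round steel pin 16 mm in diameter, 40 mm long, its last 3 mm tapering to 14 mm. The pin's end is 67 mm below this point.
- gauge_tip (a point): Centre of the flat end of the gauge's pin, 67 mm below the handle's centre; z up along the gauge.
- stand: Fixed dark wooden stand, 80 x 80 x 34 mm, origin at the centre of its underside. A round hole of 20 mm diameter, 30 mm deep, in the middle of its top holds the gauge; the pin's end rests 4 mm above the worktop there. Lift the gauge straight up by more than 32 mm to clear it.
- tray: Fixed red open tray for rejects, 170 mm (its x) x 240 mm (its y) outside, walls 28 mm high and 5 mm thick, floor 5 mm thick; origin at the centre of its underside. Room for two blocks side by side along its y.
- table: The kitchen worktop, fixed, top surface at z = 0. It bears what presses on a block: a block must not be pressed onto it with more than 40 N.
- block_1_center (a point): Loose oak rail block, 44 x 44 mm, 36 mm high, about 220 g, free on the worktop. This point: its centre, 18 mm above its underside, z up, x and y square to its sides. Hole in the middle of the top: a mouth 19 mm wide and 10 mm deep that takes the gauge in every block, below it a hidden metal bush with a little sideways play, then a floor 4 mm above the underside. Identical to look at with the other two blocks.
- block_2_center (a point): Loose oak rail block, 44 x 44 mm, 36 mm high, about 220 g, free on the worktop. This point: its centre, 18 mm above its underside, z up, x and y square to its sides. Hole in the middle of the top: as in the first block. In exactly one of the three blocks, any of them, the bush is about 17.5 mm wide and the gauge slides easily to the floor, 32 mm below the block's top.
- block_3_center (a point): Loose oak rail block, 44 x 44 mm, 36 mm high, about 220 g, free on the worktop. This point: its centre, 18 mm above its underside, z up, x and y square to its sides. Hole in the middle of the top: as in the first block. In two of the three blocks, any of them, the bush is too narrow and the gauge stops on it about 11 mm below the block's top.
- mug: A blue mug, 76 mm across and 85 mm high, origin at the centre of its underside. A bystander: leave it where it is.
- jar: An amber jar, 60 mm across and 90 mm high, origin at the centre of its underside. A bystander: leave it where it is.
- soap: A clear bottle, 60 mm across and 120 mm high, origin at the centre of its underside. A bystander: leave it where it is.
- screwdriver: A screwdriver lying on the worktop, along its x. A bystander: leave it where it is.
- rod_end: An offcut of wooden rod, 18 mm thick and 120 mm long, lying along its x. A bystander: leave it where it is.
- spice: A small spice jar with a red cap, 44 mm across and 80 mm high, origin at the centre of its underside. A bystander: leave it where it is.
Things that resemble listed ones, but are neither listed nor needed, are in the scene too. What is shaped like the part that bears block_3_center but black is not meant.

How it is judged:
On the way, in this order (a step that is already met when the one before it is completed fails the run):
1. the gauge is lifted clear of its stand (z of gauge_tip in the frame of stand above 0.036 m), for 0.05 s.
2. the gauge is fully home in one of the blocks (((horizontal distance between gauge_tip and block_1_center below 0.005 m and z of gauge_tip in the frame of block_1_center between -0.018 and -0.009 m and angle between gauge_grip's own z axis and vertical below 0.12 rad) or (horizontal distance between gauge_tip and block_2_center below 0.005 m and z of gauge_tip in the frame of block_2_center between -0.018 and -0.009 m and angle between gauge_grip's own z axis and vertical below 0.12 rad) or (horizontal distance between gauge_tip and block_3_center below 0.005 m and z of gauge_tip in the frame of block_3_center between -0.018 and -0.009 m and angle between gauge_grip's own z axis and vertical below 0.12 rad))), for 0.2 s.
At the end, for the whole second after the job is handed in: Gauge upright in the block it fits, pin end within 5 mm of the hole axis and 9 mm or more below the block's centre; that block upright on the worktop within 60 mm of its start; the other two upright on the tray floor, inside its walls; all at rest (((horizontal distance between gauge_tip and block_1_center below 0.005 m and z of gauge_tip in the frame of block_1_center between -0.018 and -0.009 m and angle between each of gauge_grip, block_1_center, block_2_center, block_3_center's own z axis and vertical below 0.12 rad and distance of block_1_center from where it was at the start of the episode below 0.06 m and height (world z) of block_1_center below 0.023 m and x of block_2_center in the frame of tray between -0.07 and 0.07 m and y of block_2_center in the frame of tray between -0.105 and 0.105 m and z of each of block_2_center, block_3_center in the frame of tray below 0.028 m and x of block_3_center in the frame of tray between -0.07 and 0.07 m and y of block_3_center in the frame of tray between -0.105 and 0.105 m) or (horizontal distance between gauge_tip and block_2_center below 0.005 m and z of gauge_tip in the frame of block_2_center between -0.018 and -0.009 m and angle between each of gauge_grip, block_2_center, block_1_center, block_3_center's own z axis and vertical below 0.12 rad and distance of block_2_center from where it was at the start of the episode below 0.06 m and height (world z) of block_2_center below 0.023 m and x of block_1_center in the frame of tray between -0.07 and 0.07 m and y of block_1_center in the frame of tray between -0.105 and 0.105 m and z of each of block_1_center, block_3_center in the frame of tray below 0.028 m and x of block_3_center in the frame of tray between -0.07 and 0.07 m and y of block_3_center in the frame of tray between -0.105 and 0.105 m) or (horizontal distance between gauge_tip and block_3_center below 0.005 m and z of gauge_tip in the frame of block_3_center between -0.018 and -0.009 m and angle between each of gauge_grip, block_3_center, block_1_center, block_2_center's own z axis and vertical below 0.12 rad and distance of block_3_center from where it was at the start of the episode below 0.06 m and height (world z) of block_3_center below 0.023 m and x of block_1_center in the frame of tray between -0.07 and 0.07 m and y of block_1_center in the frame of tray between -0.105 and 0.105 m and z of each of block_1_center, block_2_center in the frame of tray below 0.028 m and x of block_2_center in the frame of tray between -0.07 and 0.07 m and y of block_2_center in the frame of tray between -0.105 and 0.105 m)) and linear speed of each of block_1, block_2, block_3, gauge below 0.02 m/s); the robot touches nothing.
It fails at once if a block is pressed onto the worktop with more than 40 N (gauge forced) (contact force between any of block_1, block_2, block_3 and table above 40 N).
It fails at once if a bystander (mug, jar, bottle, spice jar, screwdriver, rod) is moved by more than 30 mm (distance of any of mug, jar, soap, screwdriver, rod_end, spice from where it was at the start of the episode above 0.03 m).
It also fails if it takes over 72 s, if anything falls off the work surface, if the arm or the gripper's body presses on something with over 40 N, if the wrist force passes 120 N, or if a joint passes its speed limit or range.

ROBOT

A 6-joint arm with a two-finger parallel gripper is mounted at the origin on the work surface. World frame = base frame: x ahead of the robot, y to its left, z up, the work surface at z = 0. Lengths are in m, angles in rad, forces in N, time in s.
With the tool pointing down it reaches from about 0.35 to 0.925 m from the base axis. Payload 6.4 kg.
Tool frame: the origin (TCP) lies midway between the tips of the shut fingers; the grasp point (between the pads) lies 19 mm behind it; x points along the fingers, y is the direction in which the jaws open and shut, and the axes are right-handed (so a half turn about x gives the same grasp; the last joint's range is limited). The gripper opens to 94 mm and grips with 3 to 60 N. Pads are 16 mm wide; open, the fingers measure 119 mm over their backs; the gripper's body (75 mm by 177 mm) begins 78 mm behind the grasp point.
Start: joints at [0.947, 0.245, 1.558, -0, 1.339, -0.174], TCP at [0.283, 0.585, 0.205] pointing down, gripper open.
Joint ranges: [-3.13, 3.13], [-1.02, 2.26], [0.13, 2.54], [-0.95, 4.09], [0.21, 2.88], [-2.74, 2.74]. Speed limits (rad/s): [2.57, 2.57, 3.14, 3.14, 3.14, 3.14].

INTERFACE

Orientations are given as a unit quaternion [x, y, z, w].
In Python, from workcell import bot, capture, calibration, close_job, spot_in gives the robot as it stands.
- The arm moves only by the tool carry_out, never from a script. Its argument "increments" is a list of rows, each a list of 7 numbers: the turn, a rotation vector about the tool's x, y, z in degrees, then the shift along the tool's x, y, z in mm, then the closure, from 0 (fully open) to 1 (shut). A call has 1 to 8 rows; each row shifts and turns the pose as measured when the row begins, along the tool's axes as they then stand; what a row does not reach is not made up. A row lasts 1/8 s, in which the tool goes at most 62.5 mm and 10.7 degrees, less where a joint would pass 70% of its speed; a pose out of reach is approached as far as the arm can. A call is refused whole if a number of a shift passes 62.5 or a number of a turn 10.7, either way. A call with a gripper value outside its range is refused whole. The fingers move at their own pace and stop on an object; "squeeze" is the grip in N (left out, the last holds). Time passes only in rows, so rows that do not move let the fingers close. It gives the time, the measured TCP pose, the force and the opening at its end, in the units of the state.
- bot.get_state(): the state, without advancing time (a new reading comes with each control period).
- capture(name): name is "scene" or "top" or "wrist"; returns the picture (400x640x3 uint8, red, green, blue); there is no depth.
- calibration(name): a dict with "mtx" (3x3 intrinsics, pixels), "view" (4x4, takes a point from world to camera coordinates). Camera axes: x right, y down, z forward; pixel columns grow to the right and rows downward; lengths in m; the calibration is good to about 2 mm. A picture is of the moment at which its call begins: read the wrist's pose just before it. calibration takes no time and is no camera call; for the wrist camera it gives the pose at the moment of the call.
- close_job(): hands the job in, once; it reports no verdict.
Trained networks look in the newest picture that a camera, given by its name, has taken for a name from the list of things; names that differ only in an ending like _2 or _b are one class to them, and where a whole thing is asked for, a point or a joint stands for the part that bears it (a point fixed in the world has none). Each returns a list of dicts, best first, with "score" (0 to 1); they miss things now and then, are a little off and sometimes report something else, mostly with a low value. They report only what shows in the picture. A call takes as long as a camera call. They do not tell look-alikes from the thing itself.
- spot_in(camera, thing): "location" ([x, y, z] in m, in world coordinates, good to about 4 mm: the middle of the surface that is visible of it).
The state is a dict: "t": time; "joints": joint angles; "dq": joint speeds; "effort": joint torques, N m; "position": TCP position; "tcp_rot": TCP orientation; "contact_force": force on the tool from outside, world axes, zero at the start; "moment": the same for the moment, N m; "width": finger opening in m.
Only numpy, scipy, OpenCV 4.12 (cv2) and the standard library are available. Lean on these libraries where they do the work, as an engineer would, in place of code of your own. Each camera call takes 0.05 s, during which the arm holds its last target.

## Working session

There is one attempt and no reset: what is moved stays moved. The work goes in short steps, Python scripts to look and compute and a tool call to move; the robot and the scene stay as the last step left them, time stands still between calls to the robot, and variables do not carry over. Pictures are saved under pics/ and viewed, and the job is handed in when it is done.

Besides the shell and the picture viewer there is one more tool, called after "Request:" as name([rows], argument=value, ...), one row to a line, values as JSON. carry_out: Moves the arm, as the interface text tells. Its arguments: {"type":"object","properties":{"increments":{"type":"array","items":{"type":"array","items":{"type":"number"}}},"squeeze":{"type":"number"}},"required":["increments"]}

```bash
ls; mkdir -p pics; cat > h.py <<'E'
import numpy as np, cv2
from workcell import bot, capture, calibration, close_job, spot_in
from scipy.spatial.transform import Rotation as R
def save(img,name): cv2.imwrite('pics/'+name, img[:,:,::-1])
def proj(c,p):
    v=np.array(c['view'])@np.append(p,1); q=np.array(c['mtx'])@v[:3]; return q[:2]/q[2]
def unproj(c,uv,z):
    V=np.array(c['view']); Rm=V[:3,:3]; o=-Rm.T@V[:3,3]
    d=Rm.T@np.linalg.inv(c['mtx'])@np.array([uv[0],uv[1],1.]); return o+d*(z-o[2])/d[2]
E
python3 - <<'E'
from h import *
s=bot.get_state(); print(s)
for n in ['scene','top']:
    save(capture(n),n+'0.png')
    for t in ['gauge_grip','stand','tray','block_1_center']:
        for d in spot_in(n,t): print(n,t,np.round(d['location'],3),round(d['score'],2),np.round(proj(calibration(n),d['location'])))
E
```

```text
pics
{'t': 0.0, 'joints': array([ 9.46880669e-01,  2.45797595e-01,  1.55897202e+00, -2.51261759e-06,
        1.33868352e+00, -1.74115536e-01]), 'dq': array([ 0.00084701, -0.00022682,  0.00048908, -0.00045667, -0.00157859,
        0.00144025]), 'effort': array([ 3.90181576e-04, -4.15827549e+01, -3.14605272e+01,  6.85270876e-02,
        3.32063867e-02, -1.15013722e-04]), 'position': array([0.28227017, 0.58486595, 0.20437847]), 'tcp_rot': array([ 0.15708442,  0.68955379, -0.15829731,  0.68904428]), 'contact_force': array([-0.00252657, -1.0329139 , -0.97526917]), 'moment': array([-0.02267957,  0.00757214,  0.04270895]), 'width': 0.0938227980040039}
scene gauge_grip [0.498 0.344 0.07 ] 0.65 [403. 246.]
scene stand [0.504 0.356 0.034] 0.97 [402. 260.]
scene tray [ 0.48  -0.261  0.004] 0.92 [288. 139.]
scene tray [0.642 0.178 0.002] 0.46 [316. 243.]
scene block_1_center [0.499 0.22  0.03 ] 0.73 [369. 225.]
top gauge_grip [ 0.687  0.101 -0.002] 0.64 [326. 169.]
top stand [0.491 0.332 0.034] 0.7 [243. 240.]
top stand [0.498 0.208 0.035] 0.17 [288. 236.]
top tray [ 0.48  -0.267  0.01 ] 0.76 [460. 239.]
top tray [0.514 0.076 0.036] 0.62 [336. 229.]
top tray [0.726 0.232 0.085] 0.48 [276. 150.]
top block_1_center [0.624 0.451 0.045] 0.53 [198. 191.]
top block_1_center [0.498 0.206 0.035] 0.5 [289. 236.]
```

View pics/scene0.png

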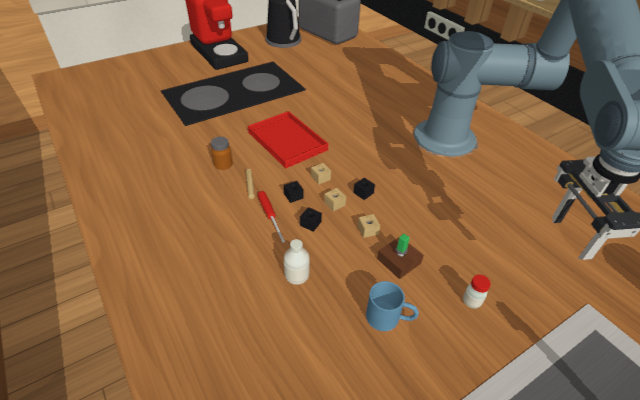

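View pics/top0.png

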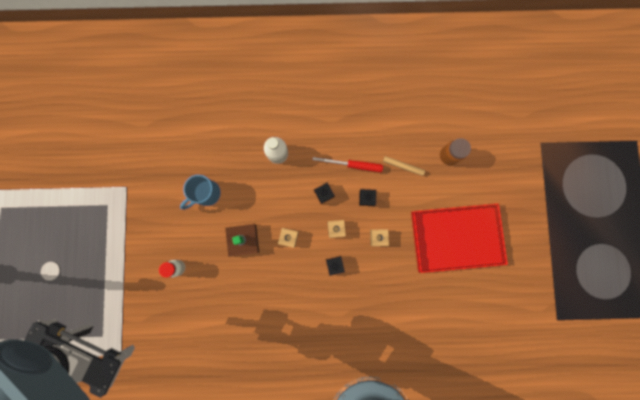

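Top picture: the green-handled gauge is at (238,240) in the dark stand. The oak blocks are at (288,238), (337,229) and (380,238), the black look-alikes at (324,193), (368,198) and (335,266), and the tray at (459,238). Next is a close crop.

```bash
python3 - <<'E'
from h import *
img=cv2.imread('pics/top0.png')
c=calibration('top')
for uv,z in [((238,240),.1),((242,239),.034),((288,238),.036),((337,229),.036),((380,238),.036),((459,238),.028)]: print(uv,np.round(unproj(c,uv,z),3))
# sub-pixel: segmentation of oak tops (minAreaRect) in 8x upsample
cv2.imwrite('pics/crop_top.png',cv2.resize(img[180:280,215:415],None,fx=4,fy=4,interpolation=cv2.INTER_CUBIC))
s=bot.get_state(); print(R.from_quat(s['tcp_rot']).as_matrix().round(3)); 
w=calibration('wrist'); V=np.array(w['view']);print(w['mtx'], V.round(3), (-V[:3,:3].T@V[:3,3]).round(3))
Rt=R.from_quat(s['tcp_rot']).as_matrix(); print('cam in tool', (Rt.T@(-V[:3,:3].T@V[:3,3]-s['position'])).round(4)); print((Rt.T@V[:3,:3].T).round(3))
E
```

```text
(238, 240) [0.49 0.33 0.1 ]
(242, 239) [0.493 0.333 0.034]
(288, 238) [0.492 0.208 0.036]
(337, 229) [0.514 0.075 0.036]
(380, 238) [ 0.486 -0.041  0.036]
(459, 238) [ 0.481 -0.259  0.028]
[[-0.     0.435  0.901]
 [-0.     0.901 -0.435]
 [-1.    -0.    -0.   ]]
[[328.50782207   0.         321.78559685]
 [  0.         328.50782207 199.8019297 ]
 [  0.           0.           1.        ]] [[ 0.435  0.901  0.    -0.651]
 [ 0.874 -0.422  0.243 -0.025]
 [ 0.219 -0.105 -0.97   0.391]
 [ 0.     0.     0.     1.   ]] [0.219 0.617 0.385]
cam in tool [-0.1798  0.0008 -0.071 ]
[[-0.    -0.243  0.97 ]
 [ 1.     0.     0.   ]
 [-0.     0.97   0.243]]
```

View pics/crop_top.png

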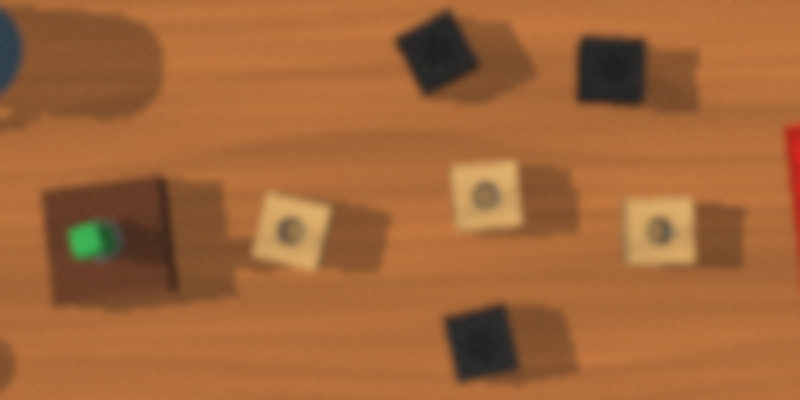

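```bash
cat >> h.py <<'E'
def yawR(yaw_deg):
    """tool pointing down, jaw axis (tool y) at yaw from world x"""
    a=np.radians(yaw_deg); x=np.array([0,0,-1.]); y=np.array([np.cos(a),np.sin(a),0]); return R.from_matrix(np.c_[x,y,np.cross(x,y)])
def plan(p,yaw,n=None,vmax=50,wmax=10,close=0.0):
    s=bot.get_state(); p0=np.array(s['position']); r0=R.from_quat(s['tcp_rot']); p=np.array(p); r1=yawR(yaw)
    d=p-p0; rv=(r0.inv()*r1).as_rotvec()
    if n is None: n=int(max(1,np.ceil(np.linalg.norm(d)*1000/vmax),np.ceil(np.degrees(np.linalg.norm(rv))/wmax)))
    print('dist',(d*1000).round(1),'n',n)
    rows=[]
    for i in range(n):
        r=r0*R.from_rotvec(rv*i/n)
        rows.append(list(np.degrees(rv/n).round(1)+0.0)+list((r.inv().apply(d)/n*1000).round(1)+0.0)+[close])
    print([[float(x) for x in q] for q in rows])
def st():
    s=bot.get_state(); r=R.from_quat(s['tcp_rot']).as_matrix()
    print('t',round(s['t'],2),'p',s['position'].round(4),'yaw',np.degrees(np.arctan2(r[1,1],r[0,1])).round(2),'xdown',r[:,0].round(4),'F',s['contact_force'].round(1),'w',round(s['width'],4)); return s
E
python3 - <<'E'
from h import *
plan([.46,.33,.23],90)
E
```

```text
dist [ 177.4 -255.3   24.6] n 7
[[-3.7, 0.0, 0.0, -3.5, -21.8, 38.7, 0.0], [-3.7, 0.0, 0.0, -3.5, -24.3, 37.2, 0.0], [-3.7, 0.0, 0.0, -3.5, -26.6, 35.6, 0.0], [-3.7, 0.0, 0.0, -3.5, -28.8, 33.8, 0.0], [-3.7, 0.0, 0.0, -3.5, -30.9, 31.9, 0.0], [-3.7, 0.0, 0.0, -3.5, -32.9, 29.8, 0.0], [-3.7, 0.0, 0.0, -3.5, -34.8, 27.6, 0.0]]
```

Request:
carry_out([
  [-3.7,0,0,-3.5,-22,39,0],
  [-3.7,0,0,-3.5,-24,37,0],
  [-3.7,0,0,-3.5,-27,36,0],
  [-3.7,0,0,-3.5,-29,34,0],
  [-3.7,0,0,-3.5,-31,32,0],
  [-3.7,0,0,-3.5,-33,30,0],
  [-3.7,0,0,-3.5,-35,28,0],
])

```text
t: 1.38
position: [0.467, 0.3251, 0.2311]
tcp_rot: [-0.008, 0.706, 0.009, 0.708]
contact_force: [1.2, -0.6, -0.2]
width: 0.0939
```

```bash
python3 - <<'E'
from h import *
st(); save(capture('wrist'),'w1.png'); st()
for t in ['gauge_grip','stand','block_1_center']:
    for d in spot_in('wrist',t): print(t,np.round(d['location'],3),round(d['score'],2),np.round(proj(calibration('wrist'),d['location'])))
E
```

```text
t 1.38 p [0.467  0.3251 0.2311] yaw 91.34 xdown [ 0.0017  0.001  -1.    ] F [ 1.2 -0.6 -0.2] w 0.0939
t 1.43 p [0.4701 0.3216 0.2317] yaw 91.2 xdown [ 0.0043 -0.0012 -1.    ] F [ 3.1 -2.   0.3] w 0.094
gauge_grip [0.48  0.335 0.09 ] 0.73 [332. 201.]
gauge_grip [0.511 0.088 0.038] 0.65 [121. 212.]
stand [0.481 0.336 0.034] 0.86 [330. 191.]
block_1_center [0.488 0.215 0.033] 0.88 [226. 195.]
```

View pics/w1.png

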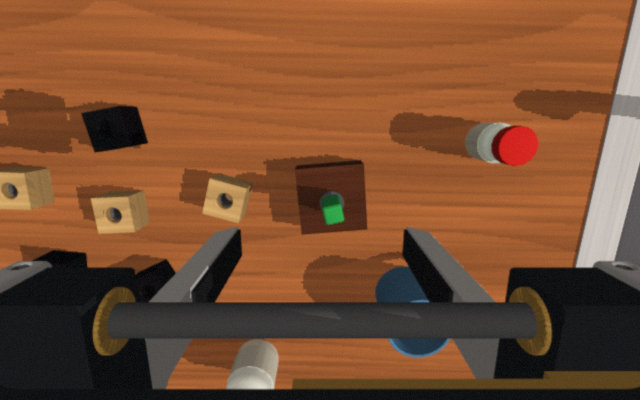

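The wrist view shows the gauge handle at (332,212) in the stand, an oak block at (228,199), another at (118,213), and one cut off at (20,188). I'll let the arm settle and then measure properly.

Request:
carry_out([
  [0,0,0,0,0,-8,0],
  [0,0,0,0,0,0,0],
])

```text
t: 1.82
position: [0.4564, 0.3276, 0.2305]
tcp_rot: [-0.007, 0.707, 0.008, 0.707]
contact_force: [-0.1, 0.1, 0.1]
width: 0.0939
```

```bash
cat >> h.py <<'E'
def oak(img,c,z=0.036,mask=None,name=None):
    """oak top faces: bright low-sat; returns list of world centre and yaw by rectified top-down view at height z"""
    pass
def rectify(img,c,z,ctr,half=0.08,ppm=4000):
    """ortho view of plane z: col = +y world? here col grows with world -y, row with -x (map like top cam)"""
    n=int(2*half*ppm); w=[]
    pts=np.float32([[0,0],[n,0],[n,n],[0,n]])
    for u,v in pts: w.append(proj(c,[ctr[0]+half-v/ppm, ctr[1]+half-u/ppm, z]))
    H=cv2.getPerspectiveTransform(np.float32(w),pts)
    return cv2.warpPerspective(img,H,(n,n),flags=cv2.INTER_CUBIC)
E
python3 - <<'E'
from h import *
s=st(); c=calibration('wrist'); im=capture('wrist'); save(im,'w2.png'); st()
a=rectify(im,c,.094-.0,(.485,.335),.05,5000)
b=rectify(im,c,.034,(.485,.335),.06,5000)
d=rectify(im,c,.036,(.49,.21),.05,5000)
for i,x in enumerate([a,b,d]): save(x,f'r2_{i}.png')
o=np.zeros((600,1600,3),np.uint8); o[:500,:500]=a;o[:600,500:1100]=b;o[:500,1100:]=d
save(cv2.resize(o,(800,300)),'r2.png')
E
```

```text
t 1.82 p [0.4564 0.3276 0.2305] yaw 91.22 xdown [ 2.0e-04  1.4e-03 -1.0e+00] F [-0.1  0.1  0.1] w 0.0939
t 1.88 p [0.4566 0.3275 0.2305] yaw 91.22 xdown [ 3.0e-04  1.4e-03 -1.0e+00] F [ 0.3 -0.1 -0. ] w 0.0943
```

View pics/r2.png

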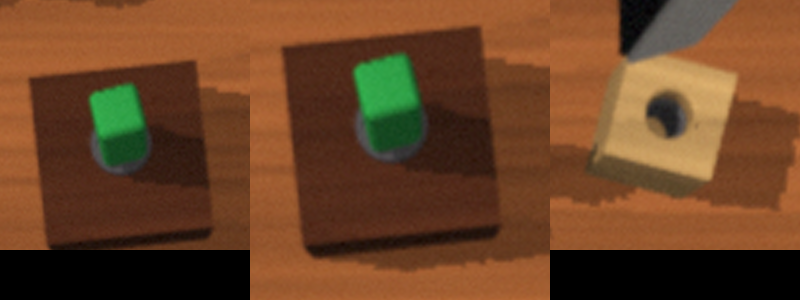

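```bash
cat >> h.py <<'E'
def rect_in(x,mask,ctr,half,ppm,min_a=500,near=None):
    cs,_=cv2.findContours(mask.astype(np.uint8),cv2.RETR_EXTERNAL,cv2.CHAIN_APPROX_NONE)
    out=[]
    for k in cs:
        if cv2.contourArea(k)<min_a: continue
        (u,v),(w,h),a=cv2.minAreaRect(k); 
        yaw=-a; yaw=(yaw+45)%90-45
        out.append((round(ctr[0]+half-v/ppm,4),round(ctr[1]+half-u/ppm,4),round(w/ppm*1000,1),round(h/ppm*1000,1),round(yaw,1)))
    return out
E
python3 - <<'E'
from h import *
a=cv2.imread('pics/r2_0.png').astype(int); B,G,Rr=a[...,0],a[...,1],a[...,2]
g=(G>Rr+40)&(G>B+30)
print(np.percentile(G[g],[5,25,50,75,95]))
for th in (130,145,160): print(th,rect_in(a,g&(G>th),(.485,.335),.05,5000))
b=cv2.imread('pics/r2_1.png').astype(int)
d=cv2.imread('pics/r2_2.png').astype(int); B,G,Rr=d[...,0],d[...,1],d[...,2]
print(d[240,180:480:20])
for th in (145,155,165): 
  m=(G>th); m=cv2.morphologyEx(m.astype(np.uint8),cv2.MORPH_OPEN,np.ones((9,9))); print(rect_in(d,m,(.49,.21),.05,5000))
E
```

```text
[ 69.  76. 144. 163. 169.]
130 [(0.4907, 0.339, 18.0, 18.0, 14.9)]
145 [(0.4909, 0.3391, 17.0, 17.2, 15.9)]
160 [(0.4913, 0.3397, 15.6, 16.1, 18.4)]
[[ 94 150 191]
 [ 59  94 123]
 [ 40  50  64]
 [ 29  31  32]
 [ 67  67  71]
 [ 66 110 144]
 [ 87 143 185]
 [ 88 142 184]
 [ 89 144 186]
 [ 34  62 108]
 [ 31  59 105]
 [ 28  58 106]
 [ 31  55 103]
 [ 29  57 103]
 [ 32  59 108]]
[(0.48, 0.2157, 43.2, 13.9, -12.3), (0.5045, 0.2102, 25.1, 48.4, 2.0)]
[(0.4776, 0.2127, 35.9, 8.4, -14.3), (0.5056, 0.2087, 42.6, 17.1, -13.5)]
[(0.5076, 0.2044, 34.3, 5.4, -12.1)]
```

Gauge axis is at (0.4907, 0.339), which agrees with the stand centre (0.4906, 0.338), with yaw about 15°. The chosen handle is the only green one. Approaching now.

```bash
python3 - <<'E'
from h import *
plan([.4907,.3388,.12],105,n=4)
E
```

```text
dist [  34.1   11.3 -110.5] n 4
[[-3.4, 0.0, 0.0, 27.6, 2.6, 8.6, 0.0], [-3.4, 0.0, 0.0, 27.6, 2.1, 8.7, 0.0], [-3.4, 0.0, 0.0, 27.6, 1.6, 8.8, 0.0], [-3.4, 0.0, 0.0, 27.6, 1.0, 8.9, 0.0]]
```

Request:
carry_out([
  [-3.4,0,0,27,2.6,8.6,0.3],
  [-3.4,0,0,27,2,8.7,0.3],
  [-3.4,0,0,27,1.6,8.8,0.3],
  [-3.4,0,0,27,1,8.9,0.3],
  [0,0,0,0,0,0,0.3],
])

```text
t: 2.5
position: [0.49, 0.3429, 0.1207]
tcp_rot: [-0.095, 0.7, 0.096, 0.702]
contact_force: [-0.3, 0.2, -0.4]
width: 0.0659
```

```bash
python3 - <<'E'
from h import *
st(); c=calibration('wrist'); im=capture('wrist'); save(im,'w3.png')
a=rectify(im,c,.094,(.49,.34),.05,5000); save(a,'r3.png')
x=a.astype(int); G,Rr,B=x[...,1],x[...,0],x[...,2]; g=(G>Rr+40)&(G>B+30)
for th in (110,130,145): print(rect_in(a,g&(G>th),(.49,.34),.05,5000))
plan([.4907,.3388,.056],105,n=4)
E
```

```text
t 2.5 p [0.49   0.3429 0.1207] yaw 105.55 xdown [ 0.0026  0.0026 -1.    ] F [-0.3  0.2 -0.4] w 0.0659
[(0.4906, 0.3384, 18.8, 18.8, 13.6)]
[(0.4907, 0.3386, 18.0, 18.0, 14.4)]
[(0.4909, 0.3388, 17.0, 17.4, 14.0)]
dist [ -0.   -4.5 -66.4] n 4
[[0.1, 0.1, 0.0, 16.6, -1.1, -0.4, 0.0], [0.1, 0.1, 0.0, 16.6, -1.1, -0.4, 0.0], [0.1, 0.1, 0.0, 16.6, -1.1, -0.4, 0.0], [0.1, 0.1, 0.0, 16.6, -1.1, -0.3, 0.0]]
```

View pics/w3.png

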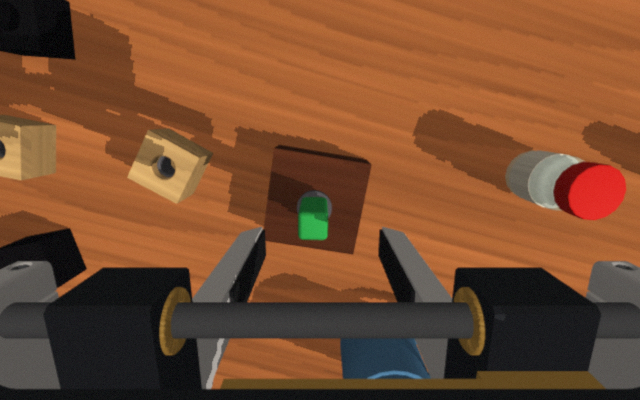

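The wrist view shows the handle at (313,225), centred between the fingers and square to the jaws. Descending.

Request:
carry_out([
  [0.4,0,0,17,-1.1,-0.4,0.3],
  [0.4,0,0,17,-1.1,-0.4,0.3],
  [0.4,0,0,16,-1.1,-0.4,0.3],
  [0.3,0,0,15,-1.1,-0.3,0.3],
  [0,0,0,0,0,0,0.3],
])

```text
t: 3.18
position: [0.4911, 0.3394, 0.0554]
tcp_rot: [-0.084, 0.699, 0.087, 0.705]
contact_force: [-0.0, -0.2, 0.7]
width: 0.0658
```

```bash
python3 - <<'E'
from h import *
st(); plan([.4907,.3387,.056],104,n=2)
E
```

```text
t 3.17 p [0.4911 0.3394 0.0554] yaw 103.89 xdown [ 0.0081  0.0052 -1.    ] F [-0.  -0.2  0.7] w 0.0658
dist [-0.4 -0.7  0.6] n 2
[[-0.1, 0.3, -0.1, -0.3, -0.3, -0.3, 0.0], [-0.1, 0.3, -0.1, -0.3, -0.3, -0.3, 0.0]]
```

Request:
carry_out([
  [-0.1,0.5,-0.2,-0.3,-0.4,-0.3,0.3],
  [0,0,0,0,0,0,0.7],
  [0,0,0,0,0,0,1],
  [0,0,0,0,0,0,1],
  [0,0,0,0,0,0,1],
  [0,0,0,0,0,0,1],
], squeeze=20)

```text
t: 3.92
position: [0.4924, 0.3395, 0.0578]
tcp_rot: [-0.086, 0.701, 0.086, 0.703]
contact_force: [-0.3, -0.2, -0.4]
width: 0.0198
```

```bash
python3 - <<'E'
from h import *
st(); plan([.4907,.3387,.056],104,n=1)
E
```

```text
t 3.92 p [0.4924 0.3395 0.0578] yaw 103.99 xdown [ 3.4e-03  7.0e-04 -1.0e+00] F [-0.3 -0.2 -0.4] w 0.0198
dist [-1.7 -0.8 -1.8] n 1
[[0.0, 0.2, 0.0, 1.8, -0.4, -1.9, 0.0]]
```

Gripped (width 19.8 mm). Lifting.

Request:
carry_out([
  [0,0,0,-12,0,0,1],
  [0,0,0,-20,0,0,1],
  [0,0,0,-20,0,0,1],
  [0,0,0,-20,0,0,1],
  [0,0,0,0,0,0,1],
])

```text
t: 4.55
position: [0.4928, 0.3399, 0.1366]
tcp_rot: [-0.086, 0.7, 0.087, 0.704]
contact_force: [0.3, 0.8, -2.3]
width: 0.0201
```

```bash
python3 - <<'E'
from h import *
st(); plan([.455,.213,.16],104,n=3,close=1)
E
```

```text
t 4.55 p [0.4928 0.3399 0.1366] yaw 104.0 xdown [ 0.0062  0.0021 -1.    ] F [ 0.3  0.8 -2.3] w 0.0201
dist [ -37.8 -126.9   23.4] n 3
[[0.0, 0.1, 0.0, -8.0, -38.0, -22.4, 1.0], [0.0, 0.1, 0.0, -7.9, -38.0, -22.4, 1.0], [0.0, 0.1, 0.0, -7.8, -38.0, -22.5, 1.0]]
```

Request:
carry_out([
  [4.5,0,0,-22,-50,-24,1],
  [4.5,0,0,-20,-49,-20,1],
  [4.5,0,0,-20,-50,-15,1],
  [0,0,0,0,-50,2,1],
  [0,0,0,0,-40,0,1],
  [0,0,0,0,0,0,1],
  [0,0,0,0,0,0,1],
])

```text
t: 5.42
position: [0.4583, 0.0863, 0.1983]
tcp_rot: [-0.001, 0.706, 0.001, 0.709]
contact_force: [1.2, 0.1, 0.1]
width: 0.0197
```

```bash
python3 - <<'E'
from h import *
st(); c=calibration('wrist'); im=capture('wrist'); save(im,'w4.png'); st()
np.save('c4.npy',c,allow_pickle=True)
o=[]
for ctr in [(.492,.208),(.514,.075),(.486,-.041)]:
    o.append(rectify(im,c,.036,ctr,.05,5000))
save(cv2.resize(np.hstack(o),(800,267)),'r4.png')
E
```

```text
t 5.42 p [0.4583 0.0863 0.1983] yaw 90.13 xdown [ 4.5e-03  7.0e-04 -1.0e+00] F [1.2 0.1 0.1] w 0.0197
t 5.47 p [0.4583 0.0865 0.1982] yaw 90.17 xdown [ 4.4e-03  6.0e-04 -1.0e+00] F [ 0.4  1.3 -0.8] w 0.0199
```

View pics/w4.png

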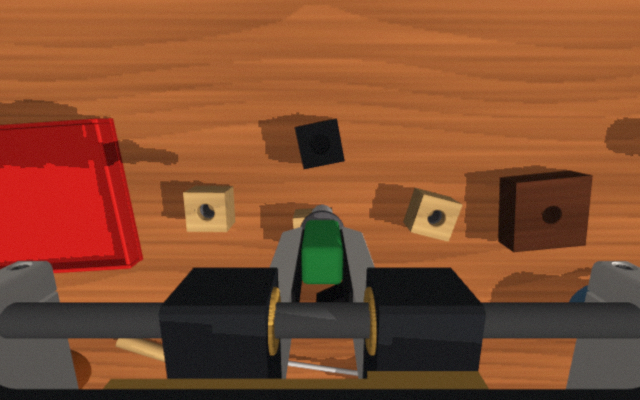

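View pics/r4.png

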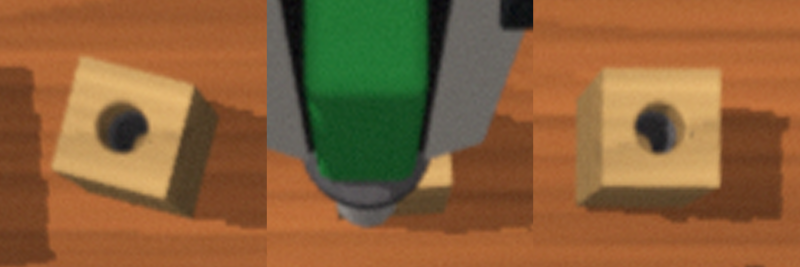

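The wrist view shows the holes of two oak blocks at (436,217) and (206,212). The middle block is behind the gauge at about (310,220). Rectified, block A is centred at (0.4936, 0.2119) with yaw −14°, and block C at (0.4882, −0.0394) with yaw 0. I'll hover over A.

```bash
python3 - <<'E'
from h import *
st(); plan([.4952,.2122,.108],90,n=4,close=1)
E
```

```text
t 5.47 p [0.4583 0.0865 0.1982] yaw 90.17 xdown [ 4.4e-03  6.0e-04 -1.0e+00] F [ 0.4  1.3 -0.8] w 0.0199
dist [ 36.9 125.7 -90.2] n 4
[[0.0, 0.1, 0.0, 22.6, 31.4, 9.2, 1.0], [0.0, 0.1, 0.0, 22.6, 31.4, 9.2, 1.0], [0.0, 0.1, 0.0, 22.6, 31.4, 9.2, 1.0], [0.0, 0.1, 0.0, 22.6, 31.4, 9.2, 1.0]]
```

Request:
carry_out([
  [0,0.1,0,10,31.5,9.2,1],
  [0,0.1,0,20,31.5,9.2,1],
  [0,0.1,0,25,31.5,9.2,1],
  [0,0,0,29,31,9.2,1],
  [0,0,0,0,0,0,1],
  [0,0,0,0,0,0,1],
])

```text
t: 6.22
position: [0.4947, 0.2227, 0.112]
tcp_rot: [-0.005, 0.707, 0.005, 0.707]
contact_force: [-0.5, 0.5, -1.0]
width: 0.0197
```

```bash
python3 - <<'E'
from h import *
st(); c=calibration('wrist'); im=capture('wrist'); save(im,'w5.png')
print('hole px',proj(c,[.4936,.2119,.036]))
save(cv2.resize(im[130:280,220:420],(800,600),interpolation=cv2.INTER_CUBIC),'w5c.png')
im=capture('scene'); c=calibration('scene'); u=proj(c,[.4936,.2119,.036]).astype(int); print('scene',u)
save(cv2.resize(im[u[1]-50:u[1]+25,u[0]-50:u[0]+50],(800,600),interpolation=cv2.INTER_CUBIC),'s5c.png')
plan([.4954,.2123,.1],90,n=1,close=1)
E
```

```text
t 6.22 p [0.4947 0.2227 0.112 ] yaw 90.75 xdown [-3.e-04  3.e-04 -1.e+00] F [-0.5  0.5 -1. ] w 0.0197
hole px [306.97083886 206.08488024]
scene [369 221]
dist [  0.6  -9.8 -12.3] n 1
[[0.7, 0.0, 0.0, 12.3, -9.8, 0.5, 1.0]]
```

View pics/w5c.png

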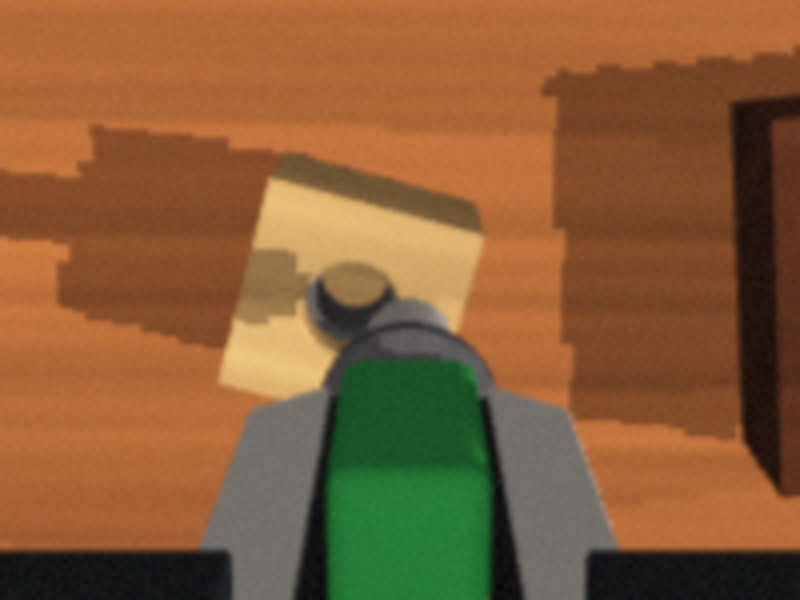

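View pics/s5c.png

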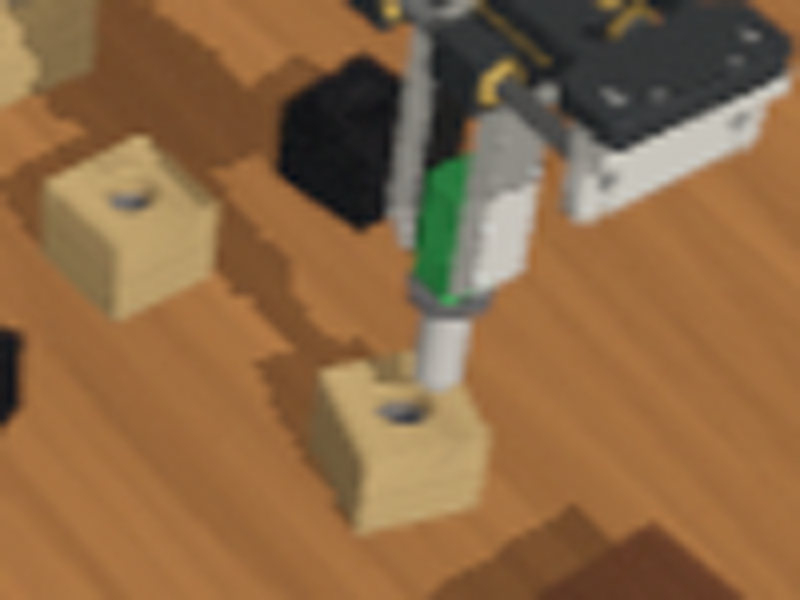

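Request:
carry_out([
  [0.7,0,0,0,-8.5,0.4,1],
  [0,0,0,2,0,0,1],
  [0,0,0,0,0,0,1],
])

```text
t: 6.7
position: [0.4965, 0.2117, 0.1123]
tcp_rot: [0.002, 0.706, -0.001, 0.709]
contact_force: [-0.8, 0.5, -1.8]
width: 0.0197
```

```bash
python3 - <<'E'
from h import *
st(); c=calibration('wrist'); im=capture('wrist'); 
save(cv2.resize(im[130:280,220:420],(800,600),interpolation=cv2.INTER_CUBIC),'w6c.png')
im=capture('scene'); c=calibration('scene'); u=proj(c,[.4936,.2119,.036]).astype(int)
save(cv2.resize(im[u[1]-50:u[1]+25,u[0]-50:u[0]+50],(800,600),interpolation=cv2.INTER_CUBIC),'s6c.png')
plan([.4954,.2123,.1],90,n=1,close=1)
E
```

```text
t 6.7 p [0.4965 0.2117 0.1123] yaw 89.78 xdown [ 0.004   0.0011 -1.    ] F [-0.8  0.5 -1.8] w 0.0197
dist [ -1.2   0.4 -12.4] n 1
[[-0.2, 0.2, -0.1, 12.4, 0.4, -1.2, 1.0]]
```

View pics/w6c.png

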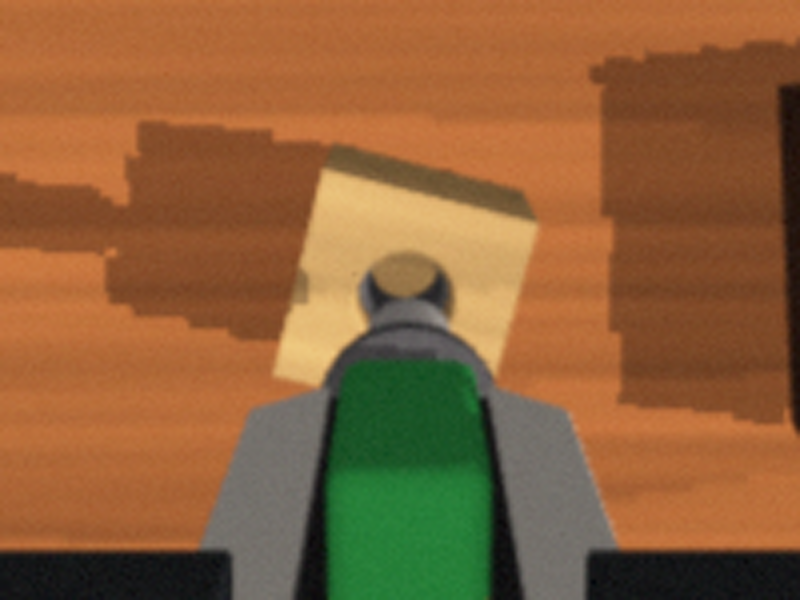

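View pics/s6c.png

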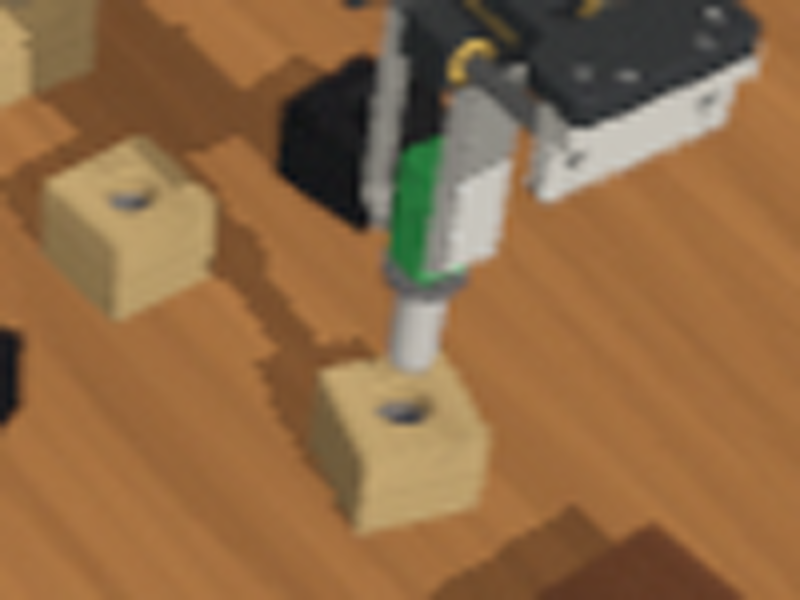

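The wrist crop has the pin at u≈408 against the hole at u≈405. The scene crop's pin axis extrapolates to (405,408), which is the hole centre. Both views say it's aligned. I'll lower gently with a lighter grip so the gauge slips before it forces.

Request:
carry_out([
  [0,0.2,-0.1,5,0,0,1],
  [0,0,0,5,0,-0.3,1],
  [0,0,0,4,0,0,1],
  [0,0,0,3,0,0,1],
  [0,0,0,3,0,0,1],
], squeeze=12)

```text
t: 7.42
position: [0.496, 0.212, 0.0907]
tcp_rot: [0.001, 0.707, -0.001, 0.707]
contact_force: [-0.3, 0.8, -1.0]
width: 0.0198
```

```bash
python3 - <<'E'
from h import *
st()
E
```

```text
t 7.42 p [0.496  0.212  0.0907] yaw 89.83 xdown [-3.e-04 -9.e-04 -1.e+00] F [-0.3  0.8 -1. ] w 0.0198
```

Request:
carry_out([
  [0,0,0,3,0,0,1],
  [0,0,0,3,0,0,1],
  [0,0,0,2,0,0,1],
])

```text
t: 7.8
position: [0.496, 0.2121, 0.0821]
tcp_rot: [0.001, 0.707, -0.001, 0.707]
contact_force: [-0.1, 1.0, -1.4]
width: 0.02
```

Request:
carry_out([
  [0,0,0,2,0,0,1],
  [0,0,0,2,0,0,1],
])

```text
t: 8.05
position: [0.4962, 0.2121, 0.0779]
tcp_rot: [0.001, 0.707, -0.001, 0.707]
contact_force: [-0.3, -0.2, -2.0]
width: 0.02
```

Request:
carry_out([
  [0,0,0,2,0,0,1],
])

```text
t: 8.18
position: [0.4962, 0.2121, 0.0758]
tcp_rot: [0.001, 0.707, -0.001, 0.707]
contact_force: [-0.1, -0.4, -1.4]
width: 0.0201
```

Request:
carry_out([
  [0,0,0,2,0,0,1],
])

```text
t: 8.3
position: [0.4962, 0.2121, 0.0737]
tcp_rot: [0.001, 0.707, -0.001, 0.707]
contact_force: [-0.3, 0.4, -1.2]
width: 0.0199
```

Request:
carry_out([
  [0,0,0,2.5,0,0,1],
  [0,0,0,2.5,0,0,1],
])

```text
t: 8.55
position: [0.4964, 0.2119, 0.0686]
tcp_rot: [0.001, 0.707, -0.001, 0.707]
contact_force: [0.6, -0.5, -0.6]
width: 0.0199
```

Request:
carry_out([
  [0,0,0,2.5,0,0,1],
  [0,0,0,2.5,0,0,1],
])

```text
t: 8.8
position: [0.4963, 0.2118, 0.0632]
tcp_rot: [0.0, 0.707, -0.002, 0.707]
contact_force: [0.1, -0.2, -0.9]
width: 0.0201
```

```bash
python3 - <<'E'
from h import *
st()
im=capture('scene'); c=calibration('scene'); u=proj(c,[.4936,.2119,.036]).astype(int)
save(cv2.resize(im[u[1]-50:u[1]+25,u[0]-50:u[0]+50],(800,600),interpolation=cv2.INTER_CUBIC),'s7c.png')
E
```

```text
t 8.8 p [0.4963 0.2118 0.0632] yaw 89.84 xdown [ 3.0e-04 -1.4e-03 -1.0e+00] F [ 0.1 -0.2 -0.9] w 0.0201
```

View pics/s7c.png

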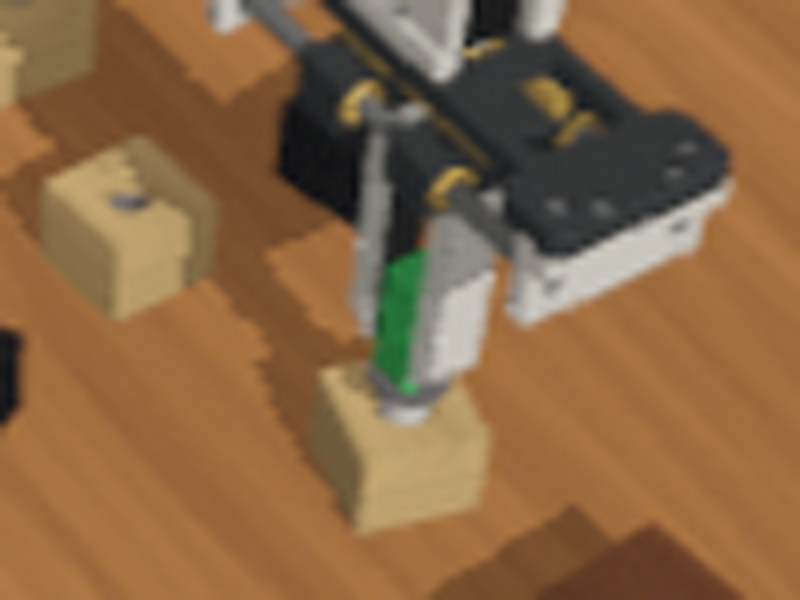

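The gauge is sliding freely to depth in block A, with only a short length of pin visible above the block. I'll lower the last few mm, then release.

Request:
carry_out([
  [0,0,0,2,0,0,1],
  [0,0,0,1.5,0,0,1],
  [0,0,0,1,0,0,1],
])

```text
t: 9.22
position: [0.4962, 0.2118, 0.0581]
tcp_rot: [0.001, 0.707, -0.002, 0.707]
contact_force: [0.6, -0.5, -0.6]
width: 0.02
```

Request:
carry_out([
  [0,0,0,0,0,0,0.7],
  [0,0,0,0,0,0,0.6],
  [0,0,0,0,0,0,0.5],
  [0,0,0,0,0,0,0.5],
])

```text
t: 9.72
position: [0.4969, 0.2122, 0.0587]
tcp_rot: [0.001, 0.707, -0.001, 0.708]
contact_force: [-0.2, -0.2, 0.6]
width: 0.0469
```

```bash
python3 - <<'E'
from h import *
st()
im=capture('scene'); c=calibration('scene'); u=proj(c,[.4936,.2119,.036]).astype(int)
save(cv2.resize(im[u[1]-50:u[1]+25,u[0]-50:u[0]+50],(800,600),interpolation=cv2.INTER_CUBIC),'s8c.png')
E
```

```text
t 9.72 p [0.4969 0.2122 0.0587] yaw 89.83 xdown [ 1.5e-03 -6.0e-04 -1.0e+00] F [-0.2 -0.2  0.6] w 0.0469
```

View pics/s8c.png

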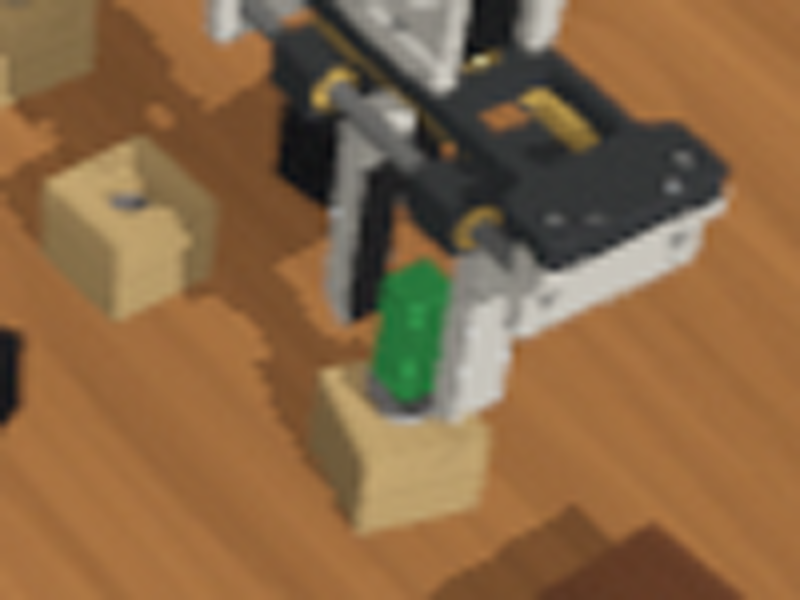

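The flange sits just above the block top and no longer rests on the grip, so the gauge is home. I'll retreat straight up and then view B and C.

Request:
carry_out([
  [0,0,0,-15,0,0,0.5],
  [0,0,0,-30,0,0,0.5],
  [0,0,0,-40,0,0,0.5],
  [0,0,0,-35,-30,-10,0.5],
  [0,0,0,-10,-45,-15,0.5],
  [0,0,0,0,-45,-15,0.5],
  [0,0,0,0,-40,0,0.5],
  [0,0,0,0,0,0,0.5],
])

```text
t: 10.78
position: [0.4573, 0.0483, 0.2025]
tcp_rot: [-0.0, 0.702, -0.001, 0.712]
contact_force: [-0.1, 0.3, -0.2]
width: 0.0471
```

Request:
carry_out([
  [0,0,0,0,0,0,0.5],
  [0,0,0,0,0,0,0.5],
])

```text
t: 11.02
position: [0.4575, 0.0495, 0.2034]
tcp_rot: [-0.001, 0.702, -0.001, 0.712]
contact_force: [-0.4, 0.7, -0.5]
width: 0.0471
```

```bash
python3 - <<'E'
from h import *
st(); c=calibration('wrist'); im=capture('wrist'); save(im,'w9.png'); st()
o=[]
for ctr in [(.4936,.2119),(.514,.075),(.486,-.041)]:
    o.append(rectify(im,c,.036,ctr,.05,5000))
save(cv2.resize(np.hstack(o),(800,267)),'r9.png')
E
```

```text
t 11.03 p [0.4575 0.0495 0.2034] yaw 90.01 xdown [ 0.0145 -0.0018 -0.9999] F [-0.4  0.7 -0.5] w 0.0471
t 11.07 p [0.4576 0.0496 0.2034] yaw 90.02 xdown [ 0.0144 -0.0018 -0.9999] F [-0.1  0.9 -0.6] w 0.047
```

View pics/w9.png

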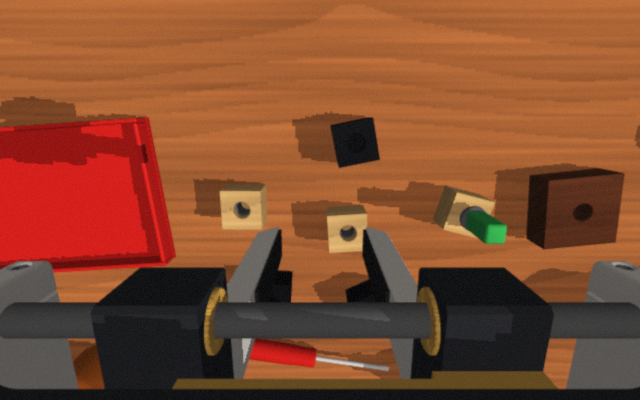

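View pics/r9.png

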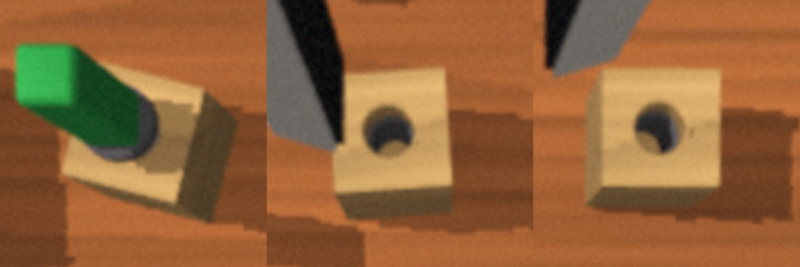

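The gauge stands in block A, with its handle at about (490,232) in the wrist view. Block B's hole is at (348,232) and block C's at (243,209). B is at about (0.5153, 0.0791) with yaw +3.5°. Going for B.

```bash
python3 - <<'E'
from h import *
plan([.517,.0795,.085],93.5,n=4,close=.3)
c=calibration('top'); print([unproj(c,p,.028).round(4) for p in [(413,213),(499,205),(506,264),(420,271)]])
E
```

```text
dist [  59.4   29.9 -118.4] n 4
[[-0.9, 0.2, 0.0, 29.8, 7.5, 14.4, 0.3], [-0.9, 0.2, 0.0, 29.7, 7.3, 14.7, 0.3], [-0.9, 0.2, 0.0, 29.7, 7.1, 14.9, 0.3], [-0.9, 0.2, 0.0, 29.6, 6.8, 15.1, 0.3]]
[array([ 0.5528, -0.1366,  0.028 ]), array([ 0.5694, -0.376 ,  0.028 ]), array([ 0.408 , -0.3828,  0.028 ]), array([ 0.3949, -0.1476,  0.028 ])]
```

Request:
carry_out([
  [-0.9,0.2,0,29,7.4,14.5,0.3],
  [-0.9,0.2,0,29,7.2,14.7,0.3],
  [-0.9,0.2,0,29,7,14.9,0.3],
  [-0.8,0.2,0,28,6.8,14,0.3],
  [0,0,0,0,0,0,0.3],
  [0,0,0,0,0,0,0.3],
])

```text
t: 11.82
position: [0.5185, 0.0849, 0.0868]
tcp_rot: [-0.026, 0.706, 0.024, 0.707]
contact_force: [0.4, 1.1, 0.7]
width: 0.0657
```

```bash
python3 - <<'E'
from h import *
st(); c=calibration('wrist'); im=capture('wrist'); save(im,'w10.png')
save(rectify(im,c,.036,(.515,.079),.05,5000),'r10.png')
plan([.517,.0795,.009],93.5,n=5,close=.3)
E
```

```text
t 11.82 p [0.5185 0.0849 0.0868] yaw 94.09 xdown [ 0.0015 -0.0024 -1.    ] F [0.4 1.1 0.7] w 0.0657
dist [ -1.4  -5.4 -77.9] n 5
[[0.1, 0.0, 0.0, 15.6, -1.0, -0.4, 0.3], [0.1, 0.0, 0.0, 15.6, -1.0, -0.4, 0.3], [0.1, 0.0, 0.0, 15.6, -1.0, -0.4, 0.3], [0.1, 0.0, 0.0, 15.6, -1.0, -0.4, 0.3], [0.1, 0.0, 0.0, 15.6, -1.0, -0.3, 0.3]]
```

View pics/w10.png

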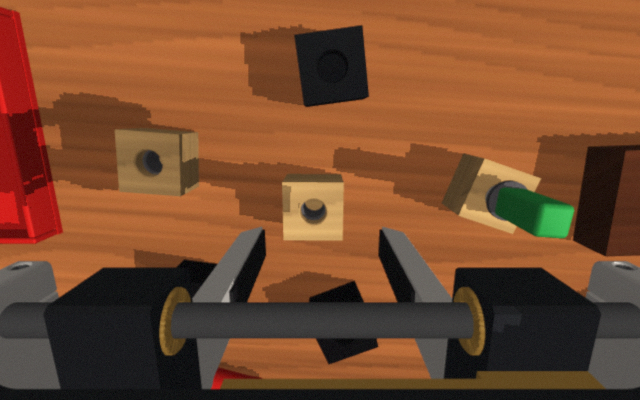

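View pics/r10.png

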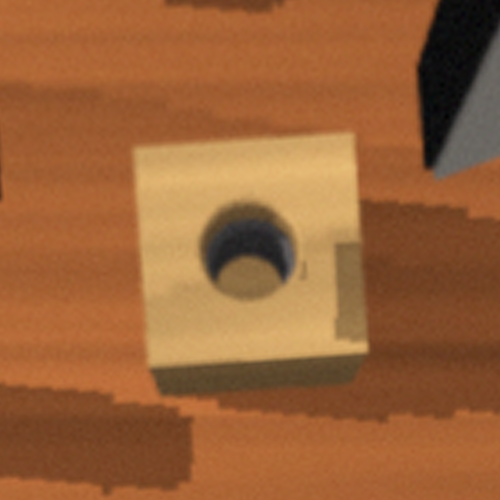

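Block B is confirmed at (0.515, 0.079), yaw 3.7°, with its hole at (314,210) in the wrist view and between the fingers. Descending with a −5 mm y correction.

Request:
carry_out([
  [0,0,0,8,-2.4,-0.6,0.3],
  [0,0,0,17,-1.6,-0.4,0.3],
  [0,0,0,18,-1,-0.4,0.3],
  [0,0,0,16,-0.5,0,0.3],
  [0,0,0,8,0,0,0.3],
  [0,0,0,0,0,0,0.3],
])

```text
t: 12.62
position: [0.5177, 0.0779, 0.0176]
tcp_rot: [-0.026, 0.705, 0.024, 0.708]
contact_force: [-0.3, 0.6, -0.2]
width: 0.0662
```

```bash
python3 - <<'E'
from h import *
st(); plan([.5168,.079,.009],93.7,n=1,close=.3)
E
```

```text
t 12.62 p [0.5177 0.0779 0.0176] yaw 93.99 xdown [ 0.0049 -0.0026 -1.    ] F [-0.3  0.6 -0.2] w 0.0662
dist [-0.9  1.1 -8.6] n 1
[[0.3, 0.3, 0.2, 8.5, 1.2, -0.9, 0.3]]
```

Request:
carry_out([
  [0.3,0.3,0.2,5,1,-0.9,0.3],
  [0,0,0,3,0,0,0.45],
  [0,0,0,0,0,0,0.6],
  [0,0,0,0,0,0,0.65],
  [0,0,0,0,0,0,0.7],
  [0,0,0,0,0,0,0.7],
], squeeze=25)

```text
t: 13.38
position: [0.5179, 0.0789, 0.0102]
tcp_rot: [-0.023, 0.706, 0.023, 0.707]
contact_force: [1.3, 0.0, -0.5]
width: 0.0442
```

Request:
carry_out([
  [0,0,0,0,0,0,0.7],
  [0,0,0,-10,0,0,0.7],
  [0,0,0,-20,0,0,0.7],
  [0,0,0,-30,0,0,0.7],
  [0,0,0,-20,0,0,0.7],
  [0,0,0,0,0,0,0.7],
])

```text
t: 14.12
position: [0.517, 0.079, 0.0939]
tcp_rot: [-0.023, 0.706, 0.023, 0.707]
contact_force: [-0.7, 0.2, -1.1]
width: 0.0437
```

```bash
python3 - <<'E'
from h import *
st(); plan([.475,-.19,.11],95,n=7,close=.7)
E
```

```text
t 14.12 p [0.517  0.079  0.0939] yaw 93.7 xdown [ 7.e-04  8.e-04 -1.e+00] F [-0.7  0.2 -1.1] w 0.0437
dist [ -42.  -269.    16.1] n 7
[[-0.2, 0.0, 0.0, -2.3, -38.0, -8.5, 0.7], [-0.2, 0.0, 0.0, -2.3, -37.9, -8.6, 0.7], [-0.2, 0.0, 0.0, -2.3, -37.9, -8.7, 0.7], [-0.2, 0.0, 0.0, -2.3, -37.9, -8.8, 0.7], [-0.2, 0.0, 0.0, -2.3, -37.9, -9.0, 0.7], [-0.2, 0.0, 0.0, -2.3, -37.8, -9.1, 0.7], [-0.2, 0.0, 0.0, -2.3, -37.8, -9.2, 0.7]]
```

Request:
carry_out([
  [-0.2,0,0,-5,-30,-2,0.7],
  [-0.2,0,0,-5,-50,-5,0.7],
  [-0.2,0,0,-2,-50,-6,0.7],
  [-0.2,0,0,0,-50,-8,0.7],
  [-0.2,0,0,0,-50,-8,0.7],
  [-0.2,0,0,0,-50,-8,0.7],
  [0,0,0,0,-45,-7,0.7],
  [0,0,0,0,-30,-5,0.7],
])

```text
t: 15.12
position: [0.4909, -0.2856, 0.0984]
tcp_rot: [-0.03, 0.709, 0.034, 0.704]
contact_force: [1.0, 1.0, -2.0]
width: 0.0438
```

```bash
python3 - <<'E'
from h import *
st(); plan([.485,-.311,.1],95,n=2,close=.7)
E
```

```text
t 15.12 p [ 0.4909 -0.2856  0.0984] yaw 95.21 xdown [-0.0076  0.0062 -1.    ] F [ 1.  1. -2.] w 0.0438
dist [ -5.9 -25.4   1.6] n 2
[[0.1, -0.2, -0.2, -0.8, -12.4, -4.1, 0.7], [0.1, -0.2, -0.2, -0.8, -12.4, -4.1, 0.7]]
```

Request:
carry_out([
  [0.1,-0.2,-0.2,0,-12,-4,0.7],
  [0.1,-0.2,-0.2,0,-8,-3,0.7],
  [0,0,0,0,0,0,0.7],
  [0,0,0,0,0,0,0.7],
])

```text
t: 15.62
position: [0.4841, -0.3052, 0.0959]
tcp_rot: [-0.029, 0.707, 0.032, 0.706]
contact_force: [-0.3, 0.8, -2.2]
width: 0.0439
```

```bash
python3 - <<'E'
from h import *
st(); plan([.485,-.311,.017],95,n=5,close=.7); 
save(capture('wrist'),'w11.png')
E
```

```text
t 15.62 p [ 0.4841 -0.3052  0.0959] yaw 94.94 xdown [-0.0025  0.0034 -1.    ] F [-0.3  0.8 -2.2] w 0.0439
dist [  0.9  -5.8 -78.9] n 5
[[0.0, 0.0, 0.0, 15.8, -1.2, 0.1, 0.7], [0.0, 0.0, 0.0, 15.8, -1.2, 0.1, 0.7], [0.0, 0.0, 0.0, 15.8, -1.2, 0.1, 0.7], [0.0, 0.0, 0.0, 15.8, -1.2, 0.1, 0.7], [0.0, 0.0, 0.0, 15.8, -1.2, 0.1, 0.7]]
```

View pics/w11.png

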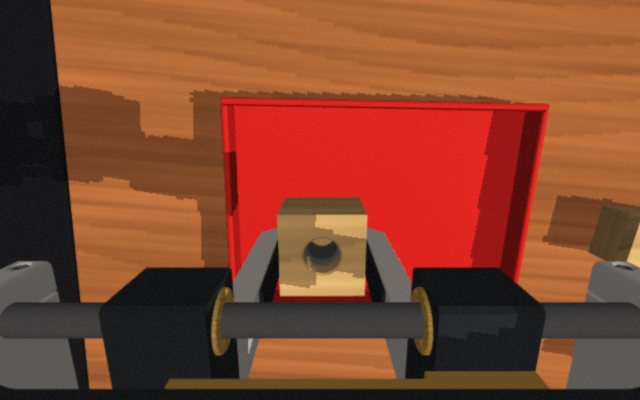

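The block is held over the far half of the tray, with its hole at (322,253) in the wrist view and the tray spanning columns 225–545. Lowering.

Request:
carry_out([
  [0,0,0,10,-1,0,0.7],
  [0,0,0,20,-1,0,0.7],
  [0,0,0,20,-1,0,0.7],
  [0,0,0,14,0,0,0.7],
  [0,0,0,4,0,0,0.7],
  [0,0,0,0,0,0,0.7],
])

```text
t: 16.42
position: [0.4851, -0.3059, 0.0246]
tcp_rot: [-0.03, 0.707, 0.033, 0.706]
contact_force: [0.3, -0.4, -1.1]
width: 0.0437
```

```bash
python3 - <<'E'
from h import *
st()
E
```

```text
t 16.43 p [ 0.4851 -0.3059  0.0246] yaw 95.14 xdown [-0.0024  0.0035 -1.    ] F [ 0.3 -0.4 -1.1] w 0.0437
```

Request:
carry_out([
  [0,0,0,4,0,0,0.7],
  [0,0,0,3,0,0,0.7],
  [0,0,0,1.5,0,0,0.7],
])

```text
t: 16.8
position: [0.4861, -0.3067, 0.0172]
tcp_rot: [-0.031, 0.706, 0.032, 0.706]
contact_force: [0.4, 0.6, -2.7]
width: 0.0438
```

Request:
carry_out([
  [0,0,0,1,0,0,0.7],
])

```text
t: 16.92
position: [0.4862, -0.3069, 0.0163]
tcp_rot: [-0.031, 0.706, 0.032, 0.706]
contact_force: [0.1, 0.3, -2.5]
width: 0.0441
```

Request:
carry_out([
  [0,0,0,0.6,0,0,0.7],
  [0,0,0,0,0,0,0.5],
  [0,0,0,0,0,0,0.4],
  [0,0,0,0,0,0,0.35],
  [0,0,0,-10,0,0,0.35],
  [0,0,0,-30,0,0,0.35],
  [0,0,0,-30,0,0,0.35],
  [0,0,0,-20,0,0,0.3],
])

```text
t: 17.92
position: [0.4863, -0.3071, 0.11]
tcp_rot: [-0.031, 0.706, 0.032, 0.707]
contact_force: [-0.0, -0.3, 0.6]
width: 0.0653
```

```bash
python3 - <<'E'
from h import *
st(); plan([.47,-.0385,.105],90,n=7,close=.3)
save(capture('wrist'),'w12.png')
E
```

```text
t 17.93 p [ 0.4863 -0.3071  0.11  ] yaw 95.14 xdown [ 4.e-04  9.e-04 -1.e+00] F [-0.  -0.3  0.6] w 0.0653
dist [-16.3 268.6  -5. ] n 7
[[0.7, 0.0, 0.0, 0.7, 38.4, 1.1, 0.3], [0.7, 0.0, 0.0, 0.7, 38.4, 0.6, 0.3], [0.7, 0.0, 0.0, 0.7, 38.4, 0.1, 0.3], [0.7, 0.0, 0.0, 0.7, 38.4, -0.4, 0.3], [0.7, 0.0, 0.0, 0.7, 38.4, -0.8, 0.3], [0.7, 0.0, 0.0, 0.7, 38.4, -1.3, 0.3], [0.7, 0.0, 0.0, 0.7, 38.4, -1.8, 0.3]]
```

View pics/w12.png

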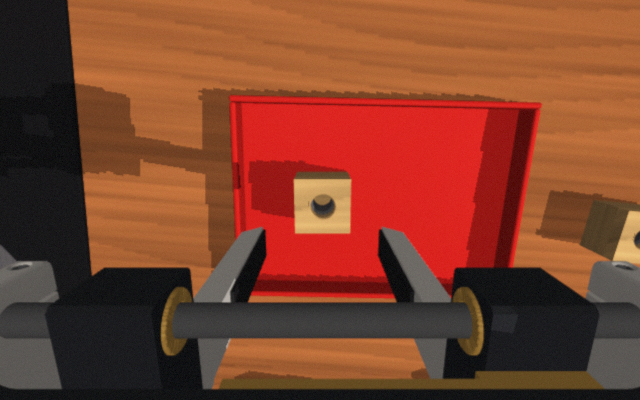

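Block B stands upright in the far half of the tray, at (322,205) in the wrist view. Next is C.

Request:
carry_out([
  [0.7,0,0,0,25,1,0.3],
  [0.7,0,0,0,38,0.6,0.3],
  [0.7,0,0,1,40,0,0.3],
  [0.7,0,0,1,40,0,0.3],
  [0.7,0,0,1,40,-1,0.3],
  [0.7,0,0,1,38,-1,0.3],
  [0.7,0,0,1,25,-1,0.3],
  [0,0,0,0,10,0,0.3],
])

```text
t: 18.98
position: [0.4743, -0.0472, 0.1092]
tcp_rot: [-0.002, 0.704, -0.003, 0.711]
contact_force: [0.7, -0.9, -0.1]
width: 0.0655
```

Request:
carry_out([
  [0,0,0,0,0,0,0.3],
  [0,0,0,0,0,0,0.3],
])

```text
t: 19.23
position: [0.4746, -0.0478, 0.1094]
tcp_rot: [-0.003, 0.703, -0.003, 0.711]
contact_force: [0.4, -0.5, 0.4]
width: 0.0659
```

```bash
python3 - <<'E'
from h import *
st(); c=calibration('wrist'); im=capture('wrist'); save(im,'w13.png')
save(rectify(im,c,.036,(.488,-.0395),.05,5000),'r13.png')
plan([.490,-.0395,.06],90,n=3,close=.3)
E
```

```text
t 19.23 p [ 0.4746 -0.0478  0.1094] yaw 89.98 xdown [ 0.0107 -0.0075 -0.9999] F [ 0.4 -0.5  0.4] w 0.0659
dist [ 15.3   8.4 -49.4] n 3
[[0.0, 0.2, 0.1, 16.5, 2.9, 4.9, 0.3], [0.0, 0.2, 0.1, 16.5, 2.9, 5.0, 0.3], [0.0, 0.2, 0.1, 16.5, 2.8, 5.1, 0.3]]
```

View pics/r13.png

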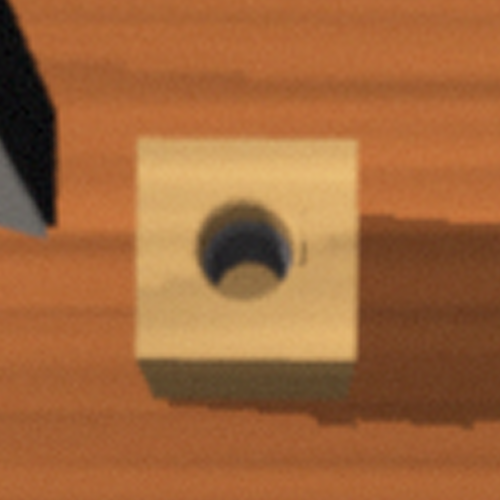

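Block C is centred at (0.4884, −0.0387), yaw 0.

Request:
carry_out([
  [0,0.2,0.1,8,3.3,5,0.3],
  [0,0.2,0.1,18,3.1,5,0.3],
  [0,0.2,0.1,20,2,4.5,0.3],
  [0,0,0,20,0,0,0.3],
  [0,0,0,14,0,0,0.3],
  [0,0,0,4,0,0,0.3],
  [0,0,0,0,0,0,0.3],
])

```text
t: 20.15
position: [0.4919, -0.0423, 0.0213]
tcp_rot: [0.001, 0.707, -0.003, 0.707]
contact_force: [-0.9, -0.2, 0.4]
width: 0.0658
```

```bash
python3 - <<'E'
from h import *
st(); plan([.4902,-.0385,.009],90,n=2,close=.3)
E
```

```text
t 20.15 p [ 0.4919 -0.0423  0.0213] yaw 89.69 xdown [ 3.0e-04 -2.1e-03 -1.0e+00] F [-0.9 -0.2  0.4] w 0.0658
dist [ -1.7   3.8 -12.3] n 2
[[-0.2, 0.0, 0.1, 6.2, 1.9, -0.9, 0.3], [-0.2, 0.0, 0.1, 6.2, 1.9, -0.9, 0.3]]
```

Request:
carry_out([
  [-0.2,0,0.1,5,2,-0.8,0.3],
  [0,0,0,4,1.5,-0.8,0.3],
  [0,0,0,2,0,0,0.45],
  [0,0,0,0,0,0,0.6],
  [0,0,0,0,0,0,0.65],
  [0,0,0,0,0,0,0.7],
  [0,0,0,0,0,0,0.7],
])

```text
t: 21.02
position: [0.4916, -0.039, 0.0113]
tcp_rot: [0.0, 0.706, -0.001, 0.708]
contact_force: [-0.3, 0.9, -0.5]
width: 0.0441
```

Request:
carry_out([
  [0,0,0,0,0,0,0.7],
  [0,0,0,-10,0,0,0.7],
  [0,0,0,-20,0,0,0.7],
  [0,0,0,-30,0,0,0.7],
  [0,0,0,-20,0,0,0.7],
  [0,0,0,0,0,0,0.7],
])

```text
t: 21.78
position: [0.4899, -0.0383, 0.0942]
tcp_rot: [0.0, 0.707, -0.001, 0.708]
contact_force: [0.3, 0.2, -2.5]
width: 0.0438
```

```bash
python3 - <<'E'
from h import *
st(); plan([.479,-.208,.095],95,n=4,close=.7)
E
```

```text
t 21.77 p [ 0.4899 -0.0383  0.0942] yaw 89.91 xdown [ 1.3e-03 -5.0e-04 -1.0e+00] F [ 0.3  0.2 -2.5] w 0.0438
dist [ -10.9 -169.7    0.8] n 4
[[-1.3, 0.0, 0.0, -0.2, -42.4, -2.7, 0.7], [-1.3, 0.0, 0.0, -0.2, -42.4, -3.6, 0.7], [-1.3, 0.0, 0.0, -0.2, -42.3, -4.5, 0.7], [-1.3, 0.0, 0.0, -0.2, -42.2, -5.5, 0.7]]
```

Request:
carry_out([
  [-1,0,0,-3,-25,-2,0.7],
  [-1,0,0,-2,-38,-3,0.7],
  [-1,0,0,0,-38,-4,0.7],
  [-1,0,0,0,-30,-4,0.7],
  [-1,0,0,0,-16,-2,0.7],
  [0,0,0,0,-8,0,0.7],
  [0,0,0,0,0,0,0.7],
  [0,0,0,0,0,0,0.7],
])

```text
t: 22.78
position: [0.4755, -0.1946, 0.0922]
tcp_rot: [-0.029, 0.709, 0.034, 0.703]
contact_force: [-0.0, 1.2, -2.5]
width: 0.0437
```

```bash
python3 - <<'E'
from h import *
st(); plan([.479,-.208,.025],95,n=5,close=.7); 
save(capture('wrist'),'w14.png')
E
```

```text
t 22.77 p [ 0.4755 -0.1946  0.0922] yaw 95.15 xdown [-0.0085  0.0063 -0.9999] F [-0.   1.2 -2.5] w 0.0437
dist [  3.5 -13.4 -67.2] n 5
[[0.0, -0.1, -0.1, 13.4, -2.8, 0.6, 0.7], [0.0, -0.1, -0.1, 13.4, -2.8, 0.6, 0.7], [0.0, -0.1, -0.1, 13.4, -2.8, 0.5, 0.7], [0.0, -0.1, -0.1, 13.4, -2.8, 0.5, 0.7], [0.0, -0.1, -0.1, 13.4, -2.8, 0.5, 0.7]]
```

View pics/w14.png

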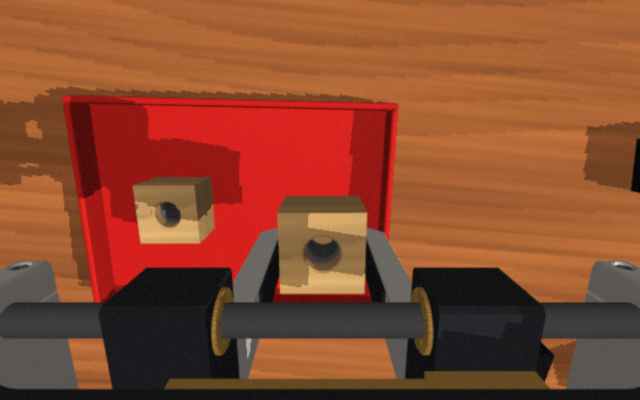

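Block B stands in the tray at (172,212). Block C is held at (322,250), close to the near-side wall, so I'll shift it about 14 mm inward before descending.

Request:
carry_out([
  [0,-0.2,-0.2,0,-8,1,0.7],
  [0,-0.2,-0.2,0,-6,1,0.7],
  [0,0,0,6,-2,0,0.7],
  [0,0,0,18,0,0,0.7],
  [0,0,0,20,0,0,0.7],
  [0,0,0,14,0,0,0.7],
  [0,0,0,5,0,0,0.7],
  [0,0,0,0,0,0,0.7],
])

```text
t: 23.82
position: [0.4783, -0.2097, 0.0237]
tcp_rot: [-0.032, 0.707, 0.033, 0.706]
contact_force: [0.0, 0.5, -2.1]
width: 0.0436
```

```bash
python3 - <<'E'
from h import *
st()
E
```

```text
t 23.82 p [ 0.4783 -0.2097  0.0237] yaw 95.23 xdown [-0.0024  0.0011 -1.    ] F [ 0.   0.5 -2.1] w 0.0436
```

Request:
carry_out([
  [0,0,0,4,0,0,0.7],
  [0,0,0,2.5,0,0,0.7],
  [0,0,0,1,0,0,0.7],
])

```text
t: 24.2
position: [0.4794, -0.2104, 0.0172]
tcp_rot: [-0.033, 0.706, 0.032, 0.706]
contact_force: [0.1, 0.7, -1.4]
width: 0.0439
```

Request:
carry_out([
  [0,0,0,0.5,0,0,0.7],
  [0,0,0,0,0,0,0.5],
  [0,0,0,0,0,0,0.4],
  [0,0,0,0,0,0,0.35],
  [0,0,0,-10,0,0,0.35],
  [0,0,0,-30,0,0,0.35],
  [0,0,0,-40,0,0,0.35],
  [0,0,0,-40,0,-10,0.35],
])

```text
t: 25.2
position: [0.4689, -0.2109, 0.1405]
tcp_rot: [-0.032, 0.707, 0.033, 0.706]
contact_force: [-0.2, -0.6, 0.1]
width: 0.0611
```

Request:
carry_out([
  [0,0,0,-30,30,-20,0.35],
  [0,0,0,-10,40,-20,0.35],
  [0,0,0,0,40,-10,0.35],
  [0,0,0,0,30,0,0.35],
  [0,0,0,0,0,0,0.35],
  [0,0,0,0,0,0,0.35],
  [0,0,0,0,0,0,0.35],
])

```text
t: 26.08
position: [0.4077, -0.0762, 0.191]
tcp_rot: [-0.035, 0.702, 0.028, 0.711]
contact_force: [-0.4, 0.2, -0.3]
width: 0.0608
```

```bash
python3 - <<'E'
from h import *
st(); c=calibration('wrist'); im=capture('wrist'); save(im,'w15.png'); im=capture('scene'); save(im,'s15.png')
save(cv2.resize(im[100:280,230:450],(733,600),interpolation=cv2.INTER_CUBIC),'s15c.png')
im=capture('top'); save(cv2.resize(im[180:280,215:515],(800,267),interpolation=cv2.INTER_CUBIC),'t15c.png')
E
```

```text
t 26.07 p [ 0.4077 -0.0762  0.191 ] yaw 95.12 xdown [ 0.0134 -0.0089 -0.9999] F [-0.4  0.2 -0.3] w 0.0608
```

View pics/s15c.png

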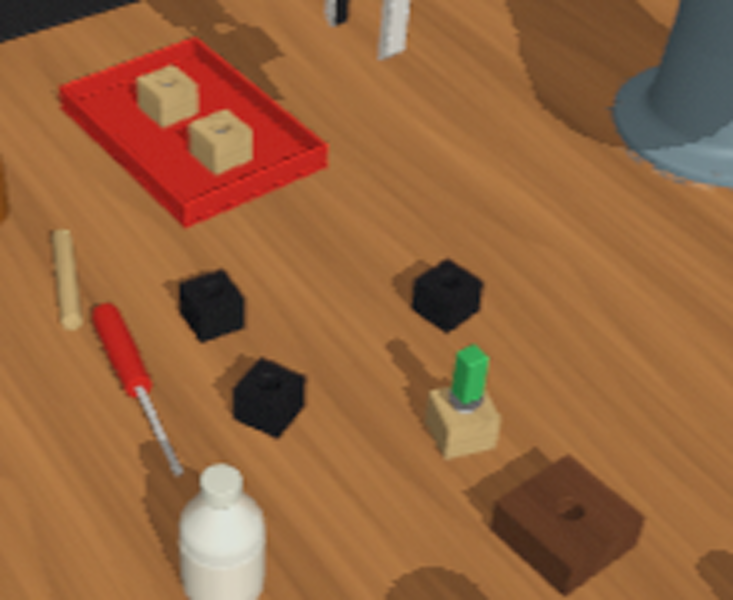

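View pics/w15.png

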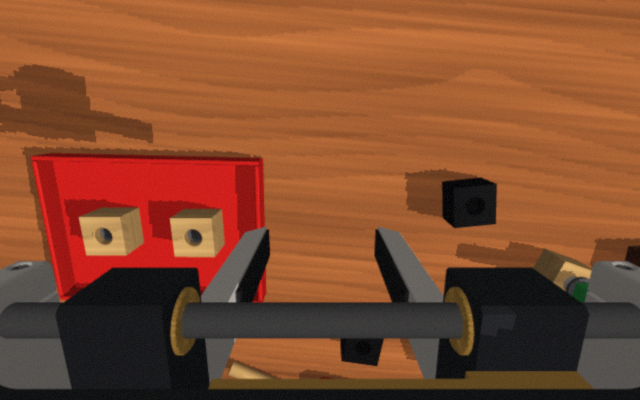

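View pics/t15c.png

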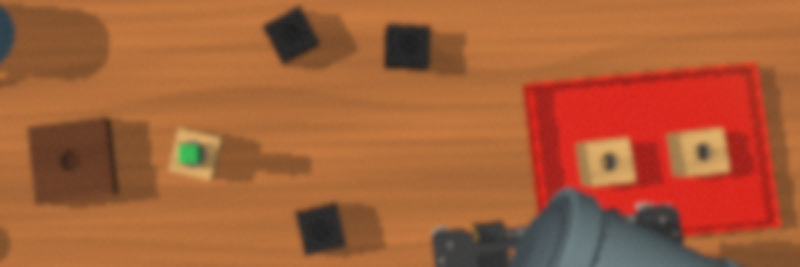

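All three pictures agree. The gauge is upright in block A with its flange just above the top, at (468,402) in the scene crop. Blocks B and C are upright in the tray at (700,152) and (607,160) in the top crop, and the bystanders look unmoved. Handing in.

```bash
python3 - <<'E'
from h import *
print(close_job()); 
E
```

```text
the job is handed in; nothing more can be done
None
```

The job is done and handed in at about 26 s of robot time; no verdict was reported. The gauge fitted the first block I tried, the one nearest the stand. It slid in with no noticeable rise in force and went to the bottom. I released it there, then stood the other two blocks side by side in the red tray without trying the gauge in them.

- **Gauge:** in the last scene and top pictures it stands upright in its block. The flange sits just above the block's top, as it should when fully home; a gauge stopped by a narrow bush would stand about 29 mm up. The block shifted only a millimetre or two from its start.
- **Tray:** both other blocks look upright and clear of the walls.
- **Bystanders and black blocks:** none looks moved in the parts of the scene the last pictures show. I judged this by eye and did not measure it.
- **Arm:** it was clear of everything at hand-in.

No check failed. Moves along y settled up to about 10 mm off target, and I corrected that before each contact.

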